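# Crumb tray back under the bread slicer

### The job

Put the metal crumb tray back under the bread slicer: slide it into the bay below the loaf bed, grip wall towards you, and push it fully home until the catch snaps and the grip wall sits against the slicer's two feet. Do not let the tray press on the underside of the bed, do not ram it, and leave everything else on the counter where it is.

Things in the scene. Friction and masses are not known exactly. Their poses are not given: they have to be found in the camera images.
- crumb_tray: loose shallow open tray of pale bare metal, about 0.2 kg. Origin: underside, centre of the pan; z up, +x end goes in first, -x end has the grip wall. Pan x -65 to +65 mm, floor 3 mm thick, side and rear walls 20 mm high (rear corners 21), 177 mm wide over the side runners (its widest inside the bay), rear corners rounded to 12 mm radius.
- tray_grip (a point): middle of the top edge of the tray's grip wall (axes as the tray's), 39 mm above the tray's underside. The wall is straight and upright, 220 mm wide along y, 9 mm thick along x (tray x -74 to -65 mm). Pinch it across its 9 mm from above (the pan floor inside is 3 mm up) or push its outer face, marked by a black patch in the middle.
- slicer: white bench bread slicer, fixed, 200 mm deep (x), 240 wide (y), 280 high. Origin on the counter under its centre, front towards -x. Two long feet, 56 mm high, y 90 to 120 mm either side, flank the tray bay; its floor is the bare counter. Above the bed, between the side guards (inner faces at y = +-98 mm), the front 105 mm are free; then blades rise.
- slicer_bed: the slicer's steel loaf bed, the overhang over the bay: a slotted plate 196 x 182 mm, front edge 4 mm behind the feet's front faces, underside 32 mm and top 42 mm above the counter (11 mm clear above the tray's walls). Same frame as the slicer: origin on the counter under its centre.
- bay_mouth (a point): middle of the bay's mouth, on the counter, in the plane of the feet's front faces; x points into the bay, y left, z up. The bay is 180 mm wide (y -90 to +90 mm) with its front corners rounded to 12 mm radius as a lead-in: 1.5 mm of play each side of the tray.
- tray_home (a point): where the tray's origin lies when home (65 mm inside the mouth, on the counter; axes as the tray's then): the grip wall's inner face touches both feet's front faces. No finger fits between grip wall and bed edge there, so the wall cannot stay pinched over the last 45 mm or so.
- catch_line (a point): midway between the catch's two sprung balls, which stand 4.5 mm out of the feet 16 mm above the counter. The tray slides freely until 20 mm short of home, where its rear corners meet the balls; resistance rises, to some 5 to 15 N (more if the push also presses the tray down), until about 9 mm short; then the balls snap in behind the corners.
- bell: a counter bell with a white dome, loose, 74 mm across, 57 mm high; origin under its centre; not to be disturbed
- bag_a: a clear bag of dark cookies, loose, 64 x 101 x 81 mm; origin under its centre; not to be disturbed
- bag_c: a clear bag of dark cookies, loose, 65 x 99 x 87 mm; origin under its centre; not to be disturbed
- copper_pan: the big round copper-brown pan filled with flat paper packets, fixed on the counter between the tray and the slicer: 260 mm across, with two loop handles, 130 mm high with the packets; origin under its centre. Carry the tray over it or round it. (The wall shelf overhead begins at world x = 0.65 m, 0.51 m above the counter.)

How it is judged:
At the end, for the whole second after the job is handed in: The crumb tray lies flat on the counter in the bay under the slicer, caught, its grip wall within 3 mm of the fronts of both feet, straight to the slicer within 0.04 rad, at rest and let go (x of crumb_tray in the frame of slicer between -0.038 and -0.032 m and y of crumb_tray in the frame of slicer between -0.004 and 0.004 m and angle between the x axis of crumb_tray and the x axis of slicer, either way round below 0.04 rad and angle between crumb_tray's own z axis and vertical below 0.03 rad and height (world z) of crumb_tray below 0.003 m and linear speed of crumb_tray below 0.01 m/s); the robot touches nothing.
It fails at once if the tray is pressed against the underside or front edge of the loaf bed (more than 4 N) (contact force between crumb_tray and slicer_bed above 4 N).
It fails at once if the tray is rammed into the slicer (more than 45 N) (contact force between crumb_tray and slicer above 45 N).
It fails at once if the robot knocks the slicer (more than 25 N) (contact force between the arm and slicer above 25 N).
It fails at once if a bystander is shifted by more than 2 cm (distance of any of bell, bag_a, bag_c from where it was at the start of the episode above 0.02 m).
It also fails if it takes over 61 s, if anything falls off the work surface, if the arm or the gripper's body presses on something with over 40 N, if the wrist force passes 120 N, or if a joint passes its speed limit or range.

### The arm

A 6-joint arm with a two-finger parallel gripper is mounted at the origin on a cart in front of the work surface, level with it; the furniture and walls round the work are solid. World frame = base frame: x ahead of the robot, y to its left, z up, the work surface at z = 0. Lengths are in m, angles in rad, forces in N, time in s.
With the tool pointing down it reaches from about 0.3 to 0.875 m from the base axis. Payload 6.4 kg.
Tool frame: the origin (TCP) lies on the centre line of the jaws, within the pads' length; the fingertips stand 25 mm ahead of it and the grasp point (between the pads) lies 6 mm ahead of it; z points along the fingers, y is the line along which they close (so a half turn about z gives the same grasp; the last joint's range is limited). The gripper opens to 85 mm and grips with 20 to 120 N. Pads are 22 mm wide; open, the fingers measure 114 mm over their backs; the gripper's body (76 mm by 85 mm) begins 54 mm behind the grasp point. The pads swing forward as they close: fully open they stand 13 mm farther back than shut.
Start: joints at [1.039, 0.181, 1.607, -0, 1.354, -0.206], TCP at [0.184, 0.545, 0.256] pointing down, gripper open.
Joint ranges: [-2.99, 2.99], [-0.89, 2.07], [0.3, 2.58], [-1.14, 4.28], [0, 2.63], [-3.12, 3.12]. Speed limits (rad/s): [2.57, 2.57, 3.01, 3.14, 3.14, 3.14].

### API

Orientations are given as a unit quaternion [w, x, y, z].
In Python, from bench import get_obs, camera, hand_in, spot_in gives the robot as it stands.
- The arm moves only by the shell command python3 -m jog 'ROWS'. ROWS is JSON, one flat list of numbers, 7 for each row, row after row: the shift along the tool's x, y, z in m, then the turn, a rotation vector about the tool's x, y, z in rad, then the closure, from 0 (fully open) to 1 (shut). A call has 1 to 20 rows; each row is the pose to reach, as a shift and turn from the pose commanded when the call began, along the tool's axes at that moment; what a row does not reach only later rows make up. A row lasts 1/8 s, in which the tool goes at most 62.5 mm and 10.7 degrees, less where a joint would pass 70% of its speed; a pose out of reach is approached as far as the arm can. A call with a gripper value outside its range is refused whole. The fingers move at their own pace and stop on an object; the grip force is fixed at half the most. Time passes only in rows, so rows that repeat a pose let the fingers close. It gives the time, the measured TCP pose, the force, the opening and the grip force at its end, in the units of the state.
- get_obs(): the state, without advancing time (a new reading comes with each control period).
- camera(name): name is "scene" or "top"; returns a dict with "frame" (384x512x3 uint8, red, green, blue), "mtx" (3x3 intrinsics, pixels), "distortion" ([k1, k2, p1, p2, k3] as OpenCV has them; the pictures are not rectified), "extrinsics" (4x4, takes a point from camera to world coordinates). Camera axes: x right, y up, looking along -z (the intrinsics and any distortion apply to the point x, -y, -z); pixel columns grow to the right and rows downward; lengths in m; the calibration is good to about 2 mm. A picture is of the moment at which its call begins. There is no depth.
- hand_in(): hands the job in; it is judged then, once.
Trained networks look in a picture, given as the dict that the camera call returned (one of the last four; its "shot" number tells which), for a name from the list of things; names that differ only in an ending like _2 or _b are one class to them, and where a whole thing is asked for, a point or a joint stands for the part that bears it (a point fixed in the world has none). Each returns a list of dicts, best first, with "confidence" (0 to 1); they miss things now and then, are a little off and sometimes report something else, mostly with a low value. They report only what shows in the picture. A call takes as long as a camera call.
- spot_in(picture, name): "xyz" ([x, y, z] in m, in world coordinates, good to about 4 mm: the middle of the surface that is visible of it).
The state is a dict: "time_s": time; "q": joint angles; "dq": joint speeds; "joint_efforts": joint torques, N m; "eef_pos": TCP position; "eef_rot": TCP orientation; "wrist_force": force on the tool from outside, world axes, zero at the start; "torque": the same for the moment, N m; "opening": opening from 0.0 (shut) to 1.0 (fully open); "grasp_force": force on a finger pad.
Only numpy, scipy, OpenCV 4.12 (cv2) and the standard library are available. Lean on these libraries where they do the work, as an engineer would, in place of code of your own. Each camera call takes 0.05 s, during which the arm holds its last target. There are 200 camera calls.

## Working session

There is one attempt and no reset: what is moved stays moved. The work goes in short steps, Python scripts to look and compute and a shell command to move; the robot and the scene stay as the last step left them, time stands still between calls to the robot, and variables do not carry over. Pictures are saved under pics/ and viewed, at most 12 in all, crops included, and the job is handed in when it is done.

```bash
mkdir -p pics; ls
python3 - <<'E'
from bench import *
import cv2
o=get_obs();print(o)
for n in("scene","top"):
    c=camera(n);cv2.imwrite(f"pics/{n}0.png",c["frame"][:,:,::-1])
    print(n,c["mtx"].tolist(),c["distortion"],c["extrinsics"].round(4).tolist() if hasattr(c["extrinsics"],'round') else c["extrinsics"])
    for t in["crumb_tray","tray_grip","slicer","slicer_bed","bell","bag_a","copper_pan"]:
        print(t,[(([round(float(v),3) for v in d["xyz"]]),round(d["confidence"],2)) for d in spot_in(c,t)])
E
```

```text
pics
{'time_s': 0.0, 'q': array([ 1.03869250e+00,  1.81536454e-01,  1.60800126e+00, -1.97744180e-05,
        1.35380766e+00, -2.06317777e-01]), 'dq': array([-0.00042711,  0.00171121,  0.00132875,  0.0013605 , -0.00044651,
       -0.00090857]), 'joint_efforts': array([-5.78133531e-04, -4.44878983e+01, -3.51330972e+01, -5.62172172e-04,
        9.70745663e-03,  2.16363759e-05]), 'eef_pos': array([0.18376531, 0.54430659, 0.25538996]), 'eef_rot': array([-3.07257650e-04,  1.62171437e-01,  9.86762209e-01, -8.20788577e-04]), 'wrist_force': array([-1.37173024,  0.32771779,  1.15486625]), 'torque': array([ 0.01618808, -0.0520546 ,  0.01643768]), 'grasp_force': 0.0, 'opening': 1.0003456887193924}
scene [[492.0767818499716, 0.0, 257.8176989440582], [0.0, 492.0767818499716, 188.05601285919414], [0.0, 0.0, 1.0]] [-0.19217842  0.          0.          0.          0.        ] [[-0.7716, 0.3819, -0.5087, -0.5125], [-0.6358, -0.4873, 0.5986, 1.1394], [-0.0193, 0.7853, 0.6188, 1.3199], [0.0, 0.0, 0.0, 1.0]]
crumb_tray [([0.525, 0.403, 0.0], 0.94)]
tray_grip [([0.525, 0.401, 0.002], 0.9)]
slicer [([0.631, -0.347, 0.198], 0.79)]
slicer_bed [([0.643, 0.277, 0.054], 0.18)]
bell [([0.387, -0.512, 0.009], 0.6)]
bag_a [([0.642, 0.279, 0.05], 0.86)]
copper_pan []
top [[363.0038173934079, 0.0, 253.89912187599504], [0.0, 363.0038173934079, 189.83972134732227], [0.0, 0.0, 1.0]] [-0.02218928  0.          0.          0.          0.        ] [[-0.0228, 0.9945, -0.1024, 0.3871], [-0.9994, -0.02, 0.0282, -0.0855], [0.026, 0.1029, 0.9943, 1.4123], [0.0, 0.0, 0.0, 1.0]]
crumb_tray [([0.497, 0.388, 0.002], 0.62)]
tray_grip [([0.497, 0.388, 0.003], 0.82)]
slicer [([0.609, -0.378, 0.143], 0.81)]
slicer_bed [([0.556, -0.365, 0.045], 0.61)]
bell [([0.417, -0.526, 0.037], 0.64)]
bag_a [([0.654, 0.243, 0.07], 0.8), ([0.612, -0.375, 0.146], 0.66)]
copper_pan []
```

View pics/scene0.png

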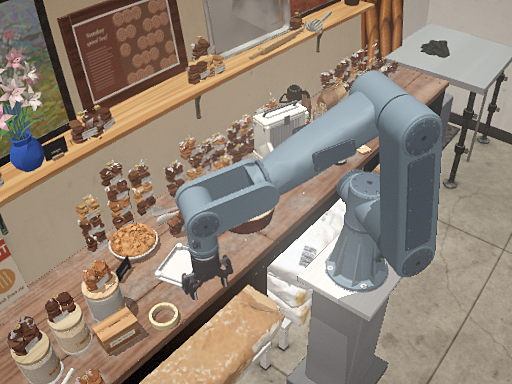

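View pics/top0.png

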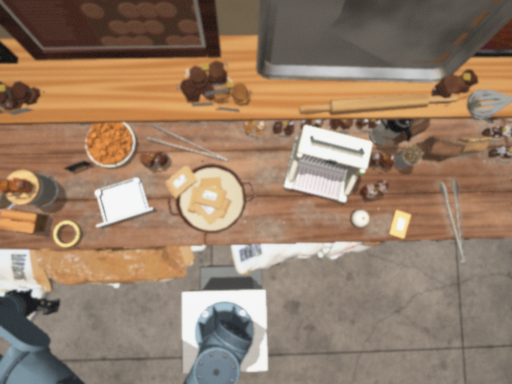

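The scene picture shows the tray near (178,265), partly behind the wrist, and the pan at about (250,220). In the top picture the tray is at (124,201) with its grip wall running from (98,224) to (153,209). The slicer is at (328,163), with its front from (285,188) to (347,200), the pan is at (212,198) and the bell is at (360,217).

Run:
```python
import cv2,numpy as np
f=cv2.imread("pics/top0.png")
a=cv2.resize(f[165:240,80:170],None,fx=8,fy=8,interpolation=cv2.INTER_CUBIC)
b=cv2.resize(f[115:235,270:400],None,fx=6,fy=5,interpolation=cv2.INTER_CUBIC)
cv2.imwrite("pics/tray.png",a);cv2.imwrite("pics/slic.png",b)
```

```text
(no output)
```

View pics/tray.png

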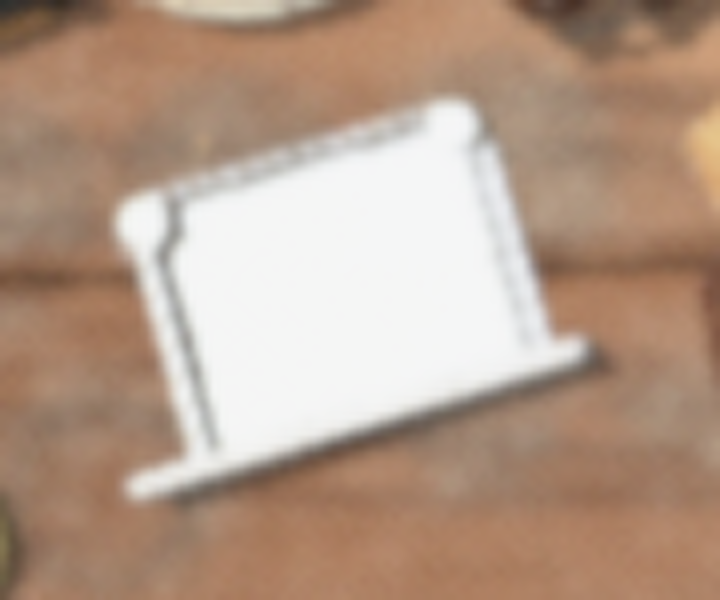

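View pics/slic.png

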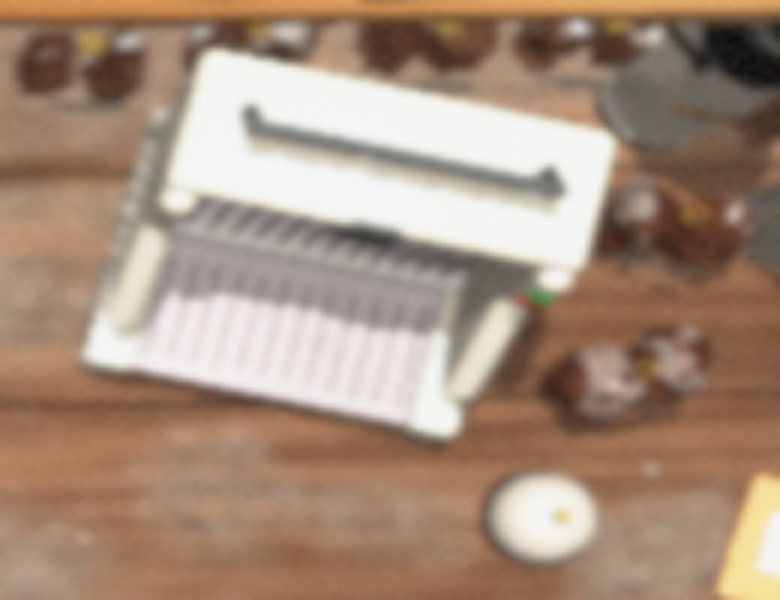

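The tray crop shows the grip wall's top from (127,488) to (590,346) and the rear corners at (140,215) and (455,118). The slicer crop shows the feet's front corners at (82,362) and (460,438), and the bell at (541,517).

```bash
cat > h.py <<'E'
import numpy as np,cv2
from bench import *
def w(c,px,z):
    K=np.array(c["mtx"]);D=np.array(c["distortion"]);E=np.array(c["extrinsics"])
    p=cv2.undistortPoints(np.array(px,float).reshape(-1,1,2),K,D)[:,0]
    d=np.c_[p[:,0],-p[:,1],-np.ones(len(p))]@E[:3,:3].T
    o=E[:3,3];return o+d*((z-o[2])/d[:,2])[:,None]
def proj(c,P):
    E=np.array(c["extrinsics"]);q=(np.atleast_2d(P)-E[:3,3])@E[:3,:3]
    q=q*[1,-1,-1]
    return cv2.projectPoints(q,np.zeros(3),np.zeros(3),np.array(c["mtx"]),np.array(c["distortion"]))[0][:,0]
def crop(p,x0,y0,fx,fy):return [((x+.5)/fx-.5+x0,(y+.5)/fy-.5+y0) for x,y in p]
E
python3 - <<'E'
from h import *
c=camera("top")
t=w(c,crop([(127,488),(590,346)],80,165,8,8),.039)
print(t,np.linalg.norm(t[0]-t[1]),t.mean(0)); d=t[0]-t[1];print("yaw",np.arctan2(-d[0],d[1]))
s=w(c,crop([(82,362),(460,438)],270,115,6,5),.056)
print(s,np.linalg.norm(s[0]-s[1]),s.mean(0)); d=s[0]-s[1];y=np.arctan2(-d[0],d[1]);print("yaw",y)
print("org",s.mean(0)+.1*np.array([np.cos(y),np.sin(y),0]))
print(w(c,crop([(541,517)],270,115,6,5),.03), w(c,[(212,198),(174,210),(252,189)],.1))
from scipy.spatial.transform import Rotation as R
print(R.from_quat(get_obs()["eef_rot"],scalar_first=True).as_matrix().round(3))
E
```

```text
[[0.4061046  0.47142813 0.039     ]
 [0.468101   0.25582525 0.039     ]] 0.2243393783316335 [0.4371028  0.36362669 0.039     ]
yaw 0.2799951431607852
[[ 0.53528217 -0.23485418  0.056     ]
 [ 0.47284851 -0.47155351  0.056     ]] 0.24479488582844436 [ 0.50406534 -0.35320385  0.056     ]
yaw -0.2578940104125488
org [ 0.60075826 -0.37870832  0.056     ]
[[ 0.41270298 -0.52830011  0.03      ]] [[ 0.49559468  0.029538    0.1       ]
 [ 0.45508299  0.16648018  0.1       ]
 [ 0.52542539 -0.11588663  0.1       ]]
[[-0.947  0.32   0.   ]
 [ 0.32   0.947  0.   ]
 [-0.     0.    -1.   ]]
```

```bash
python3 -m jog '[-0.05,-0.015,0,0,0,0.16,0, -0.1,-0.03,0,0,0,0.32,0, -0.15,-0.045,0.02,0,0,0.48,0, -0.2,-0.06,0.04,0,0,0.64,0, -0.25,-0.075,0.08,0,0,0.8,0, -0.28,-0.085,0.12,0,0,0.94,0, -0.298,-0.09,0.135,0,0,0.965,0, -0.298,-0.09,0.135,0,0,0.965,0, -0.298,-0.09,0.135,0,0,0.965,0]'
python3 - <<'E'
from h import *
c=camera("top")
f=c["frame"][165:240,80:170];cv2.imwrite("pics/hov.png",cv2.resize(f,None,fx=8,fy=8,interpolation=cv2.INTER_CUBIC)[:,:,::-1])
o=get_obs();print(o)
E
```

```text
time_s: 1.98
eef_pos: [0.4376, 0.3654, 0.1229]
eef_rot: [0.0, 0.601, 0.8, 0.001]
wrist_force: [-0.4, 0.1, -0.5]
opening: 1.001
grasp_force: 0.0
{'time_s': 2.025, 'q': array([4.87828145e-01, 3.23016298e-01, 1.72419369e+00, 3.68762271e-04,
       1.09167577e+00, 2.04956128e-01]), 'dq': array([ 0.00449628, -0.00446701,  0.00191635, -0.0025294 , -0.00497377,
        0.00392134]), 'joint_efforts': array([-5.48927318e-01, -4.60521233e+01, -3.00678456e+01, -2.36434193e-02,
        4.36126400e-03, -1.24057248e-02]), 'eef_pos': array([0.4375555 , 0.36563207, 0.12311201]), 'eef_rot': array([4.27061993e-04, 6.00436012e-01, 7.99671643e-01, 1.29470299e-03]), 'wrist_force': array([ 0.35981157,  0.4019032 , -0.42928601]), 'torque': array([0.01368997, 0.05049713, 0.01888607]), 'grasp_force': 0.0, 'opening': 1.0002372442936867}
```

View pics/hov.png

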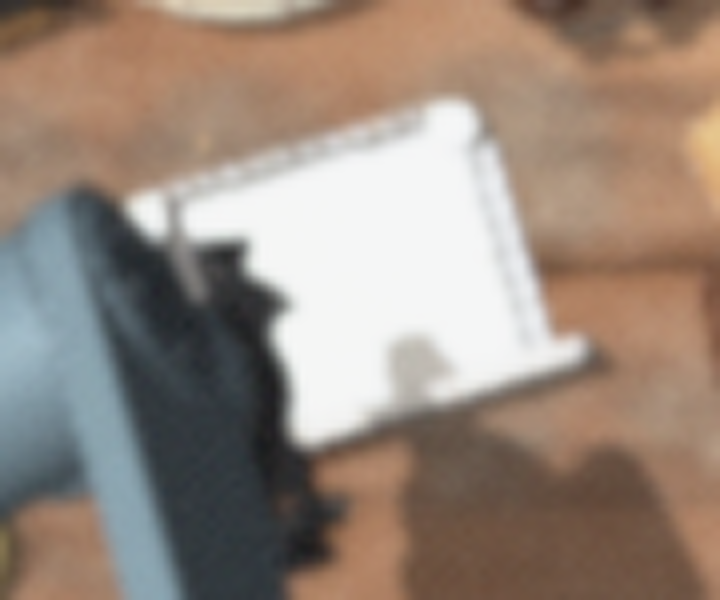

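The fingers, at about (225,250) and (315,530), straddle the wall line. With the parallax shift from their height, the hover matches the computed point, so I'll descend and close.

```bash
python3 -m jog '[0,0,0.03,0,0,0,0, 0,0,0.06,0,0,0,0, 0,0,0.08,0,0,0,0, 0,0,0.089,0,0,0,0, 0,0,0.089,0,0,0,0, 0,0,0.089,0,0,0,0.5, 0,0,0.089,0,0,0,0.8, 0,0,0.089,0,0,0,1, 0,0,0.089,0,0,0,1, 0,0,0.089,0,0,0,1, 0,0,0.089,0,0,0,1]'
```

```text
time_s: 3.4
eef_pos: [0.4378, 0.3642, 0.0326]
eef_rot: [0.0, 0.602, 0.799, 0.0]
wrist_force: [-0.3, -0.2, 3.9]
opening: 0.093
grasp_force: 59.3
```

```bash
python3 -m jog '[0,0,-0.01,0,0,0,1, 0,0,-0.03,0,0,0,1, 0,0,-0.06,0,0,0,1, 0,0,-0.1,0,0,0,1, 0,0,-0.14,0,0,0,1, 0,0,-0.18,0,0,0,1, 0,0,-0.2,0,0,0,1, 0,0,-0.2,0,0,0,1]' && python3 -m jog '[-0.02,-0.01,0,0,0,0.02,1, -0.06,-0.026,0,0,0,0.05,1, -0.1,-0.044,0,0,0,0.09,1, -0.14,-0.061,0,0,0,0.12,1, -0.18,-0.079,0,0,0,0.16,1, -0.22,-0.097,0,0,0,0.19,1, -0.26,-0.114,0,0,0,0.23,1, -0.3,-0.132,0,0,0,0.26,1, -0.34,-0.149,0,0,0,0.3,1, -0.38,-0.167,0,0,0,0.33,1, -0.42,-0.184,0,0,0,0.37,1, -0.46,-0.202,0,0,0,0.4,1, -0.5,-0.22,0,0,0,0.44,1, -0.54,-0.237,0,0,0,0.47,1, -0.57,-0.25,0,0,0,0.5,1, -0.6,-0.263,0,0,0,0.53,1, -0.62,-0.272,0,0,0,0.541,1, -0.624,-0.274,0,0,0,0.541,1, -0.624,-0.274,0,0,0,0.541,1]'
python3 - <<'E'
from h import *
for n in ["top"]:
    c=camera(n)
    f=c["frame"][120:245,250:400]
    cv2.imwrite("pics/pre.png",cv2.resize(f,None,fx=5,fy=4.8,interpolation=cv2.INTER_CUBIC)[:,:,::-1])
E
```

```text
time_s: 4.4
eef_pos: [0.4385, 0.3647, 0.2354]
eef_rot: [0.001, 0.601, 0.799, 0.002]
wrist_force: [-0.5, -0.1, -2.9]
opening: 0.093
grasp_force: 58.5
time_s: 6.78
eef_pos: [0.3466, -0.3106, 0.2319]
eef_rot: [-0.001, 0.793, 0.609, 0.0]
wrist_force: [0.4, -0.1, -2.2]
opening: 0.092
grasp_force: 58.7
```

View pics/pre.png

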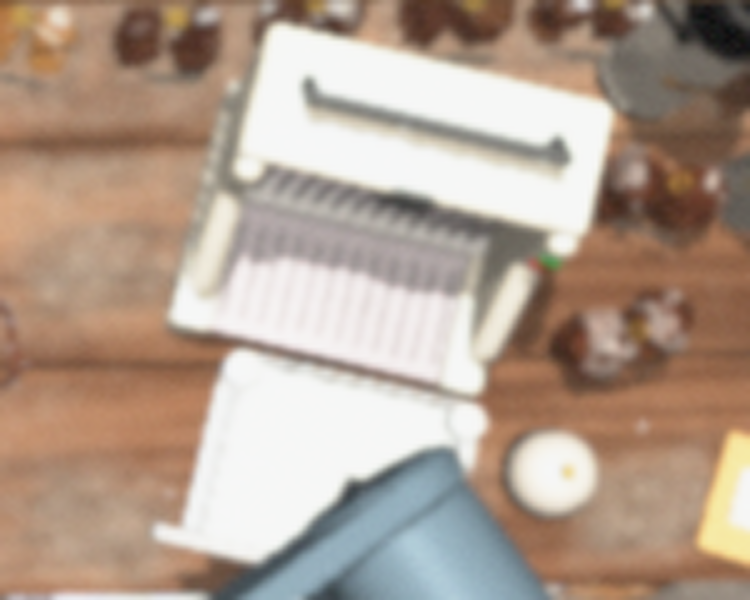

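The tray is held in front of the slicer. Its rear corners are at (240,365) and (467,418), the slicer's front runs from (172,328) to (480,392), and the bell at (552,475) is clear. I'll lower the tray and compare its rear corners with the feet in the same picture.

```bash
python3 -m jog '[0,0,0.03,0,0,0,1, 0,0,0.07,0,0,0,1, 0,0,0.11,0,0,0,1, 0,0,0.15,0,0,0,1, 0,0,0.175,0,0,0,1, 0,0,0.19,0,0,0,1, 0,0,0.194,0,0,0,1, 0,0,0.194,0,0,0,1, 0,0,0.194,0,0,0,1]'
python3 - <<'E'
from h import *
c=camera("top")
f=c["frame"][145:245,275:375]
cv2.imwrite("pics/pre2_raw.png",c["frame"][:,:,::-1])
cv2.imwrite("pics/pre2.png",cv2.resize(f,None,fx=8,fy=6,interpolation=cv2.INTER_CUBIC)[:,:,::-1])
E
```

```text
time_s: 7.95
eef_pos: [0.3472, -0.312, 0.0393]
eef_rot: [0.001, 0.793, 0.609, -0.0]
wrist_force: [-0.2, -0.7, -2.7]
opening: 0.093
grasp_force: 58.7
```

View pics/pre2.png

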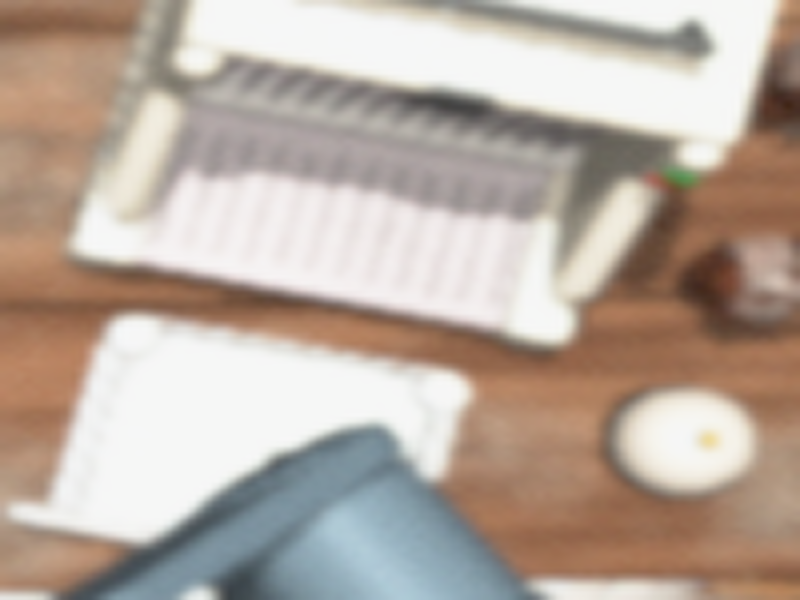

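The tray hovers in front of the bay: rear edge from (125,313) to (460,370), left side from (105,340) to (50,500), right rear corner at (470,390). The slicer's front corners are at (72,250) and (575,335), so the tray still has to shift right along the slicer's y. I'll fit both outlines to sub-pixel edges.

```bash
cat > fit.py <<'E'
from h import *
from scipy.ndimage import map_coordinates
from scipy.optimize import least_squares
def T(p,m):
    c,s=np.cos(p[2]),np.sin(p[2]);m=np.asarray(m,float)
    return np.c_[p[0]+c*m[:,0]-s*m[:,1],p[1]+s*m[:,0]+c*m[:,1],m[:,2]]
def edge(c,p,segs,R=.009):
    """segs: (a,b,outward normal 2d,n) in model coords; half-level crossing along the normal"""
    img=c["frame"][:,:,2].astype(float);out=[];t=np.linspace(-R,R,73)
    for a,b,n,k in segs:
        for u in np.linspace(0,1,k):
            m=np.array(a)*(1-u)+np.array(b)*u
            q=proj(c,T(p,m+np.outer(t,[n[0],n[1],0])))
            v=map_coordinates(img,[q[:,1],q[:,0]],order=1)
            hi,lo=v[:12].mean(),v[-12:].min() 
            if hi-lo<50: continue
            i=np.argmin(np.gradient(v)); out.append((m,n,t[i]))
    return out
def fit(c,p,segs,R=.009):
    p=np.array(p,float)
    for _ in range(5):
        o=edge(c,p,segs,R)
        M=np.array([x[0] for x in o]);N=np.array([x[1] for x in o]);d=np.array([x[2] for x in o])
        def r(dp):return N[:,0]*(dp[0]-dp[2]*M[:,1])+N[:,1]*(dp[1]+dp[2]*M[:,0])-d
        s=least_squares(r,[0,0,0],loss="soft_l1",f_scale=.0015).x
        cc,ss=np.cos(p[2]),np.sin(p[2]);p=p+[cc*s[0]-ss*s[1],ss*s[0]+cc*s[1],s[2]]
    return p,r(s),len(d),[ (tuple(n),round(float(np.median(r(s)[(N==n).all(1)])*1e3),2),int((N==n).all(1).sum())) for n in np.unique(N,axis=0)]
def slicer(c,p=(.6008,-.3787,-.258)):
    z=.056
    return fit(c,p,[((-.1,.095,z),(-.1,.112,z),(-1,0),6),((-.1,-.112,z),(-.1,-.095,z),(-1,0),6),
      ((-.09,.12,z),(-.05,.12,z),(0,1),8),((-.09,-.12,z),(-.06,-.12,z),(0,-1),8)])
def tray(c,p,lift=0):
    z=.02+lift;zw=.039+lift
    return fit(c,p,[((.065,-.07,z),(.065,.07,z),(1,0),30),((-.05,.0885,z),(.045,.0885,z),(0,1),20),
      ((.02,-.0885,z),(.045,-.0885,z),(0,-1),8),((-.074,.06,zw),(-.074,.107,zw),(-1,0),8)])
def rel(s,t):
    d=t[:2]-s[:2];c,q=np.cos(s[2]),np.sin(s[2]);return c*d[0]+q*d[1],-q*d[0]+c*d[1],t[2]-s[2]
E
python3 - <<'E'
from fit import *
c=camera("top");e=get_obs()["eef_pos"]
s=slicer(c);print(s[0].round(4),s[2:])
y=-.262
t=tray(c,(e[0]+.07*np.cos(y),e[1]+.07*np.sin(y),y),.006);print(t[0].round(4),t[2:])
print(np.round(rel(s[0],t[0]),4))
R=np.array([[0]])
from scipy.spatial.transform import Rotation as Ro
print(Ro.from_quat(get_obs()["eef_rot"],scalar_first=True).as_matrix().round(3),e)
E
```

```text
[ 0.6012 -0.3781 -0.2652] (28, [((np.int64(-1), np.int64(0)), -0.16, 12), ((np.int64(0), np.int64(-1)), -2.02, 8), ((np.int64(0), np.int64(1)), -1.85, 8)])
[ 0.4175 -0.3249 -0.2514] (66, [((np.int64(-1), np.int64(0)), -2.11, 8), ((np.int64(0), np.int64(-1)), -2.42, 8), ((np.int64(0), np.int64(1)), -0.75, 20), ((np.int64(1), np.int64(0)), -0.38, 30)])
[-0.1913  0.0032  0.0138]
[[ 0.258  0.966  0.001]
 [ 0.966 -0.258 -0.001]
 [-0.001  0.001 -1.   ]] [ 0.34708224 -0.3119072   0.03914939]
```

```bash
python3 -m jog '[-0.0016,0,0.003,0,0,0.012,1, -0.0016,0,0.005,0,0,0.012,1, -0.0016,0.008,0.005,0,0,0.012,1, -0.0016,0.016,0.005,0,0,0.012,1, -0.0017,0.024,0.005,0,0,0.012,1, -0.0017,0.03,0.005,0,0,0.012,1, -0.0018,0.036,0.005,0,0,0.012,1, -0.0018,0.042,0.005,0,0,0.012,1, -0.0018,0.042,0.005,0,0,0.012,1]'
python3 - <<'E'
from fit import *
c=camera("top");e=get_obs()["eef_pos"]
s=slicer(c);y=-.27
z=.021;zw=.040
p=(e[0]+.0714*np.cos(y)+.0055*np.sin(y),e[1]+.0714*np.sin(y)-.0055*np.cos(y),y)
t=fit(c,p,[((-.05,.0885,z),(.015,.0885,z),(0,1),14),((-.01,-.0885,z),(.015,-.0885,z),(0,-1),14),((-.074,.06,zw),(-.074,.107,zw),(-1,0),10)])
print(s[0].round(4),p,t[0].round(4),t[2:],np.round(rel(s[0],t[0]),4),np.round(rel(s[0],np.array(p)),4))
f=c["frame"][145:245,275:375]
cv2.imwrite("pics/in1.png",cv2.resize(f,None,fx=8,fy=6,interpolation=cv2.INTER_CUBIC)[:,:,::-1])
E
```

```text
time_s: 9.18
eef_pos: [0.3872, -0.3241, 0.0333]
eef_rot: [0.0, 0.797, 0.604, -0.0]
wrist_force: [-0.1, -0.5, -2.5]
opening: 0.092
grasp_force: 58.7
[ 0.6007 -0.378  -0.2646] (np.float64(0.45423513669639903), np.float64(-0.34819764309007906), -0.27) [ 0.4545 -0.336  -0.2768] (26, [((np.int64(-1), np.int64(0)), -0.31, 9), ((np.int64(0), np.int64(-1)), -0.07, 3), ((np.int64(0), np.int64(1)), 0.02, 14)]) [-0.1521  0.0023 -0.0121] [-0.1491 -0.0095 -0.0054]
```

View pics/in1.png

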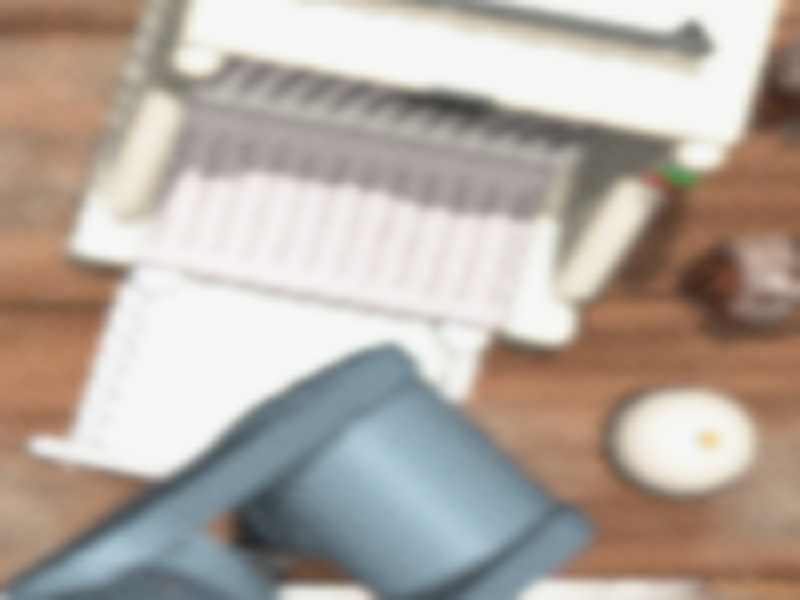

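The tray's rear corners are now inside the mouth: left at (150,275), right near (470,335), both between the feet, with no contact force. I'll go on to about 50 mm short.

```bash
python3 -m jog '[0,0.007,0,0,0,0,1, 0.0001,0.014,0,0,0,0,1, 0.0002,0.021,0,0,0,0,1, 0.0002,0.028,0,0,0,0,1, 0.0003,0.034,0,0,0,0,1, 0.0003,0.034,0,0,0,0,1]' && python3 -m jog '[0,0.007,0,0,0,0,1, 0.0001,0.014,0,0,0,0,1, 0.0002,0.021,0,0,0,0,1, 0.0002,0.028,0,0,0,0,1, 0.0002,0.03,0,0,0,0,1, 0.0002,0.03,0,0,0,0,1]'
```

```text
time_s: 9.98
eef_pos: [0.4202, -0.3329, 0.0333]
eef_rot: [0.0, 0.797, 0.605, 0.0]
wrist_force: [1.1, 0.2, -1.3]
opening: 0.093
grasp_force: 58.8
time_s: 10.72
eef_pos: [0.4489, -0.3408, 0.0333]
eef_rot: [0.0, 0.797, 0.604, 0.0]
wrist_force: [1.2, 1.3, -2.6]
opening: 0.096
grasp_force: 58.7
```

```bash
python3 -m jog '[0,0,0.0008,0,0,0,1, 0,0,0.0008,0,0,0,0.85, 0,0,0.0008,0,0,0,0.75, 0,0,0.0008,0,0,0,0.75, 0,0,0.0008,0,0,0,0.75, 0,0,-0.015,0,0,0,0.75, 0,0,-0.04,0,0,0,0.75, 0,0,-0.07,0,0,0,0.75, 0,-0.02,-0.07,0,0,0,0.75, 0,-0.05,-0.07,0,0,0,1, 0,-0.07,-0.07,0,0,0,1, 0,-0.07,-0.07,0,0,0,1]'
python3 - <<'E'
from h import *
from fit import slicer
from scipy.spatial.transform import Rotation as Ro
c=camera("top")
f=c["frame"][145:245,275:375]
cv2.imwrite("pics/in2.png",cv2.resize(f,None,fx=8,fy=6,interpolation=cv2.INTER_CUBIC)[:,:,::-1])
s=slicer(c)[0];o=get_obs();e=o["eef_pos"]
from fit import rel
print(s,e,rel(s,np.array([e[0],e[1],0])))
print([(d["xyz"],d["confidence"]) for d in spot_in(c,"tray_grip")])
E
```

```text
time_s: 12.22
eef_pos: [0.3806, -0.3217, 0.1042]
eef_rot: [0.0, 0.797, 0.604, -0.0]
wrist_force: [-0.9, -0.5, 0.3]
opening: 0.003
grasp_force: 0.0
[ 0.60042043 -0.37779492 -0.26186173] [ 0.38140725 -0.3222759   0.1043912 ] (np.float64(-0.22591966845603328), np.float64(-0.0030716045590821403), np.float64(0.26186172573076877))
[([0.4863, -0.3244, 0.0054], 0.73)]
```

View pics/in2.png

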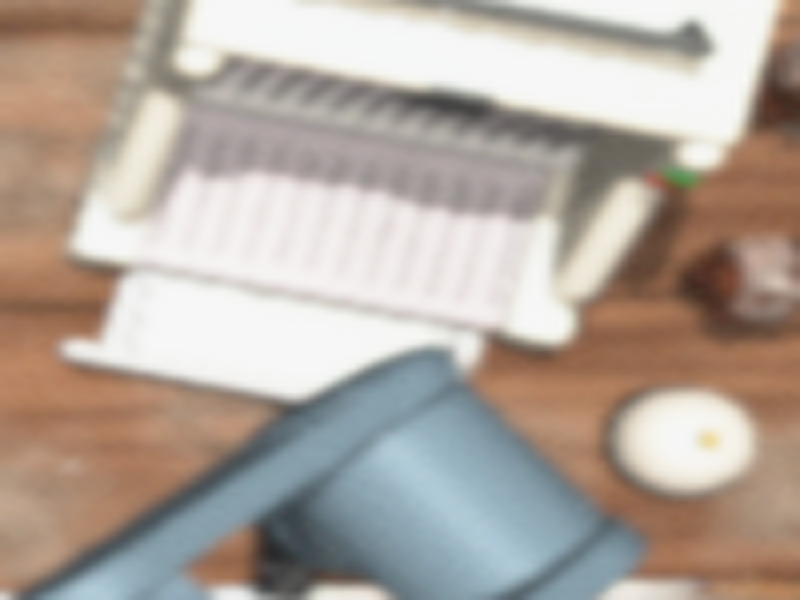

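The tray lies straight at the mouth, with its wall from (62,350) to (300,398), and the fingers came away clear. Next I'll drop the closed fingers behind the wall and push in small steps.

```bash
python3 -m jog '[0.003,0,0.03,0,0,-0.009,1, 0.003,0,0.06,0,0,-0.009,1, 0.003,0,0.073,0,0,-0.009,1, 0.003,0.015,0.073,0,0,-0.009,1, 0.003,0.03,0.073,0,0,-0.009,1, 0.003,0.04,0.073,0,0,-0.009,1, 0.003,0.046,0.073,0,0,-0.009,1, 0.003,0.046,0.073,0,0,-0.009,1]' && python3 -m jog '[0,0.004,0,0,0,0,1, 0,0.008,0,0,0,0,1, 0,0.012,0,0,0,0,1, 0,0.016,0,0,0,0,1, 0,0.02,0,0,0,0,1, 0,0.024,0,0,0,0,1, 0,0.024,0,0,0,0,1]'
```

```text
time_s: 13.32
eef_pos: [0.4267, -0.3314, 0.0306]
eef_rot: [0.0, 0.794, 0.608, -0.0]
wrist_force: [0.1, 0.1, -0.4]
opening: 0.002
grasp_force: 0.0
time_s: 14.2
eef_pos: [0.45, -0.3378, 0.0303]
eef_rot: [0.0, 0.794, 0.608, 0.0]
wrist_force: [-0.3, -0.6, 0.9]
opening: 0.001
grasp_force: 0.0
```

```bash
python3 -m jog '[0,0.003,0,0,0,0,1, 0,0.006,0,0,0,0,1, 0,0.009,0,0,0,0,1, 0,0.012,0,0,0,0,1, 0,0.012,0,0,0,0,1]' ; python3 -m jog '[0,0.002,0,0,0,0,1, 0,0.004,0,0,0,0,1, 0,0.006,0,0,0,0,1, 0,0.008,0,0,0,0,1, 0,0.008,0,0,0,0,1]'
```

```text
time_s: 14.82
eef_pos: [0.4615, -0.3409, 0.0303]
eef_rot: [0.0, 0.794, 0.608, 0.0]
wrist_force: [1.2, -0.2, -0.5]
opening: -0.002
grasp_force: 0.0
time_s: 15.45
eef_pos: [0.4676, -0.3421, 0.0303]
eef_rot: [-0.002, 0.794, 0.608, -0.001]
wrist_force: [-8.0, 2.9, 7.7]
opening: -0.006
grasp_force: 4.3
```

```bash
python3 -m jog '[0,0.0015,0,0,0,0,1, 0,0.003,0,0,0,0,1, 0,0.0045,0,0,0,0,1, 0,0.006,0,0,0,0,1, 0,0.006,0,0,0,0,1]'
```

```text
time_s: 16.08
eef_pos: [0.4739, -0.3441, 0.0303]
eef_rot: [-0.001, 0.794, 0.608, -0.0]
wrist_force: [-5.3, 1.9, 4.6]
opening: 0.0
grasp_force: 2.7
```

Run:
```python
from h import *
c=camera("top")
f=c["frame"][145:245,275:375]
cv2.imwrite("pics/in3.png",cv2.resize(f,None,fx=8,fy=6,interpolation=cv2.INTER_CUBIC)[:,:,::-1])
```

```text
(no output)
```

View pics/in3.png

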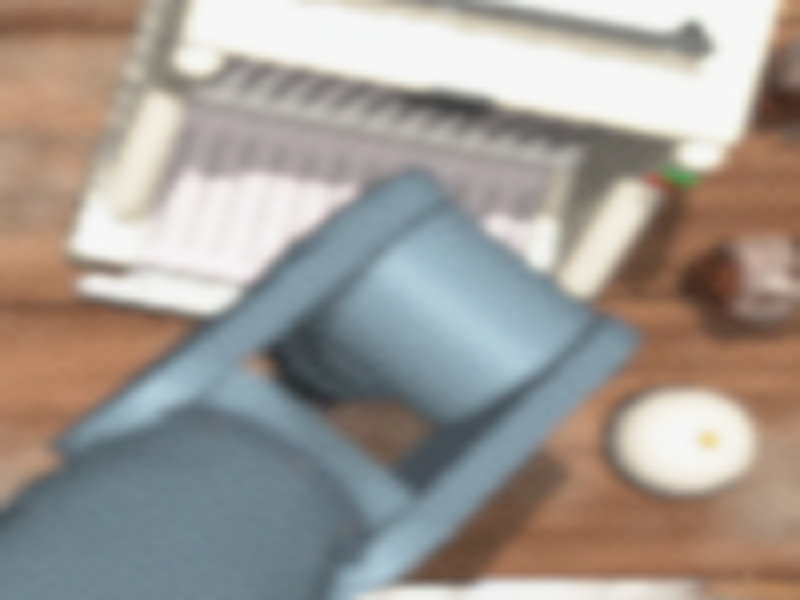

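The wall, at (80,285) on the left, is still about 10 mm from the foot fronts, and the force is falling past its peak. I'll continue gently.

```bash
python3 -m jog '[0,0.0015,0,0,0,0,1, 0,0.003,0,0,0,0,1, 0,0.0045,0,0,0,0,1, 0,0.0045,0,0,0,0,1]'; python3 -m jog '[0,0.0015,0,0,0,0,1, 0,0.003,0,0,0,0,1, 0,0.003,0,0,0,0,1]'
```

```text
time_s: 16.62
eef_pos: [0.4791, -0.3456, 0.0303]
eef_rot: [0.0, 0.794, 0.608, 0.0]
wrist_force: [-1.7, 0.5, 2.2]
opening: 0.002
grasp_force: 1.0
time_s: 17.0
eef_pos: [0.4823, -0.3465, 0.0304]
eef_rot: [0.001, 0.794, 0.608, 0.0]
wrist_force: [0.4, 0.6, 0.2]
opening: 0.004
grasp_force: 0.0
```

```bash
python3 -m jog '[0,0.0015,0,0,0,0,1, 0,0.003,0,0,0,0,1, 0,0.003,0,0,0,0,1]'; python3 -m jog '[0,0.001,0,0,0,0,1, 0,0.002,0,0,0,0,1, 0,0.002,0,0,0,0,1]'
```

```text
time_s: 17.38
eef_pos: [0.4837, -0.3467, 0.0303]
eef_rot: [-0.001, 0.794, 0.608, -0.001]
wrist_force: [-5.7, 1.0, 5.6]
opening: -0.003
grasp_force: 3.5
time_s: 17.75
eef_pos: [0.4839, -0.3467, 0.0303]
eef_rot: [-0.003, 0.794, 0.608, -0.001]
wrist_force: [-16.0, 4.3, 12.3]
opening: 0.001
grasp_force: 8.0
```

It hit a hard stop at about 16 N, so the tray should be seated. I'll back off and look.

```bash
python3 -m jog '[0,-0.005,0,0,0,0,1, 0,-0.03,0,0,0,0,1, 0,-0.05,-0.01,0,0,0,1, 0,-0.06,-0.05,0,0,0,1, 0,-0.07,-0.1,0,0,0,1, 0.04,-0.08,-0.15,0,0,0,1, 0.1,-0.09,-0.2,0,0,0,1, 0.15,-0.1,-0.2,0,0,0,1, 0.2,-0.1,-0.2,0,0,0,1, 0.2,-0.1,-0.2,0,0,0,1, 0.2,-0.1,-0.2,0,0,0,1]'
python3 - <<'E'
from fit import *
c=camera("top")
f=c["frame"][145:245,275:375]
cv2.imwrite("pics/fin.png",cv2.resize(f,None,fx=8,fy=6,interpolation=cv2.INTER_CUBIC)[:,:,::-1])
s=slicer(c);z=.039;p=s[0]-[.036*np.cos(s[0][2]),.036*np.sin(s[0][2]),0]
t=fit(c,p,[((-.074,-.1,z),(-.074,.1,z),(-1,0),40),((-.0735,.11,z),(-.066,.11,z),(0,1),4),((-.0735,-.11,z),(-.066,-.11,z),(0,-1),4)])
print(s[0],t[0],t[2:],rel(s[0],t[0]))
E
```

```text
time_s: 19.12
eef_pos: [0.4425, -0.1286, 0.2304]
eef_rot: [0.001, 0.794, 0.608, 0.0]
wrist_force: [0.5, 0.4, 0.0]
opening: -0.002
grasp_force: 0.0
[ 0.58950112 -0.37514688 -0.27888064] [ 0.56599927 -0.36950732 -0.27024957] (48, [((np.int64(-1), np.int64(0)), 0.01, 40), ((np.int64(0), np.int64(-1)), 0.03, 4), ((np.int64(0), np.int64(1)), -0.28, 4)]) (np.float64(-0.024146290550294124), np.float64(-0.0010479108951109263), np.float64(0.008631069034083338))
```

View pics/fin.png

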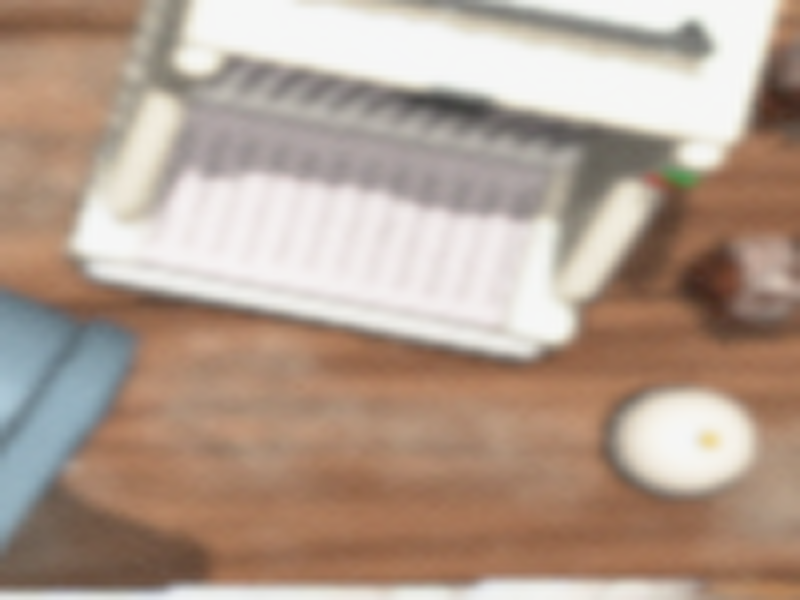

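The grip wall lies parallel against the feet, from (85,265) to (545,350), with nothing between. Against the earlier slicer fit (this one latched onto the wall), the tray is at x ≈ -0.036, y ≈ -0.001, yaw ≈ -0.006. Bell and bags show no movement.

```bash
python3 -c "
from bench import hand_in
print(hand_in())"
```

```text
the job is handed in; nothing more can be done
None
```

The crumb tray is pushed home to a hard stop (about 16 N) with its grip wall against both feet, at x ≈ -0.036 m by camera; the arm is clear and the job is handed in at about 19 s, but no verdict came back.

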